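Sift the wheel-nut caps out of the centre caps

ROBOT

A 6-joint arm with a two-finger parallel gripper is mounted at the origin on the work surface. World frame = base frame: x ahead of the robot, y to its left, z up, the work surface at z = 0. Lengths are in m, angles in rad, forces in N, time in s.
With the tool pointing down it reaches from about 0.225 to 0.725 m from the base axis. Payload 3.1 kg.
Tool frame: the origin (TCP) lies at the very end of the fingers, on their centre line; the grasp point (between the pads) lies 19 mm behind it; z points along the fingers, y is the line along which they close (so a half turn about z gives the same grasp; the last joint's range is limited). The gripper opens to 85 mm and grips with 20 to 120 N. Pads are 22 mm wide; open, the fingers measure 114 mm over their backs; the gripper's body (76 mm by 85 mm) begins 54 mm behind the grasp point. The pads swing forward as they close: fully open they stand 13 mm farther back than shut.
Start: joints at [-1.445, 0.048, 0.099, 1.622, 0, 1.443], TCP at [0.132, -0.508, 0.231] pointing down, gripper open.
Joint ranges: [-2.91, 2.91], [-0.99, 1.94], [-1.21, 1.42], [-2.12, 2.29], [-1.49, 1.47], [-3.14, 3.14]. Speed limits (rad/s): [2.79, 2.79, 3.14, 3.14, 3.14, 3.14].

INTERFACE

Orientations are given as a unit quaternion [x, y, z, w].
In Python, from station import env, read_camera, job_done, spotter gives the robot as it stands.
- The arm moves only by the tool servo_tool, never from a script. Its argument "targets" is a list that holds one entry, the list of rows, each a list of 7 numbers: the shift along the tool's x, y, z in cm, then the turn, a rotation vector about the tool's x, y, z in rad, then the opening, from 0 (shut) to 1 (fully open). A call has 1 to 5 rows; each row is the pose to reach, as a shift and turn from the pose commanded when the call began, along the tool's axes at that moment; what a row does not reach only later rows make up. A row lasts 1/10 s, in which the tool goes at most 50 mm and 8.59 degrees, less where a joint would pass 70% of its speed; a pose out of reach is approached as far as the arm can. A call with a gripper value outside its range is refused whole. The fingers move at their own pace and stop on an object; the grip force is fixed at half the most. Time passes only in rows, so rows that repeat a pose let the fingers close. It gives the time, the measured TCP pose, the force, the opening and the grip force at its end, in the units of the state.
- env.state(): the state, without advancing time (a new reading comes with each control period).
- read_camera(name): name is "side" or "top"; returns a dict with "img" (420x560x3 uint8, red, green, blue), "vfov" (degrees; the focal length in pixels is half the picture's height over the tangent of half this angle, whatever the lens; pixels are square), "cx", "cy" (the principal point, pixels), "rvec" (rotation vector, rad) and "tvec" (3), from world to camera coordinates, as OpenCV has them. Camera axes: x right, y down, z forward; pixel columns grow to the right and rows downward; lengths in m; the calibration is good to about 2 mm. A picture is of the moment at which its call begins. There is no depth.
- job_done(): hands the job in; it is judged then, once.
Trained networks look in a picture, given as the dict that the camera call returned (one of the last four; its "shot" number tells which), for a name from the list of things; names that differ only in an ending like _2 or _b are one class to them, and where a whole thing is asked for, a point or a joint stands for the part that bears it (a point fixed in the world has none). Each returns a list of dicts, best first, with "conf" (0 to 1); they miss things now and then, are a little off and sometimes report something else, mostly with a low value. They report only what shows in the picture. A call takes as long as a camera call. They do not tell look-alikes from the thing itself.
- spotter.masks_of(picture, thing): "mask" (420x560 bool, what is visible of it) and "point" ([column, row] in pixels, amid what is visible of it).
The state is a dict: "time": time; "joints": joint angles; "dq": joint speeds; "tau": joint torques, N m; "ee_pos": TCP position; "eef_rot": TCP orientation; "ft_force": force on the tool from outside, world axes, zero at the start; "moment": the same for the moment, N m; "finger_gap": opening from 0.0 (shut) to 1.0 (fully open); "finger_force": force on a finger pad.
Only numpy, scipy, OpenCV 4.12 (cv2) and the standard library are available. Lean on these libraries where they do the work, as an engineer would, in place of code of your own. Each camera call takes 0.05 s, during which the arm holds its last target. There are 200 camera calls.

TASK

The small chrome wheel-nut caps have got mixed with the big wheel centre caps in the sieve. Take the sieve by its handle from under the shelf frame without spilling, hold it over the grey drawer and shake it side to side until all four nut caps have dropped into the drawer and only the two centre caps are left in the sieve; then set the sieve gently back on the middle of the shelf deck, upright, and let go. Leave the bottle, pry tool and gauge alone.

Things in the scene. Friction and masses are not known exactly. Their poses are not given: they have to be found in the camera images.
- shelf: Low fixed zinc shelf bay; its -x side faces the robot (within 0.17 rad). Deck 210 (x) by 250 (y) mm, top 25 mm above its origin (centre of underside, on the bench). Two 30 mm square rear posts at x = +115, y = +-140 mm carry an open frame of 30 mm bars, underside 240 and top 270 mm above the bench, side bars at y = +-140 mm. Below the frame, front and both sides are open.
- shelf_bar (a point): Centre of the frame's front bar, 255 mm above the bench, on the shelf at x = -90 mm: a 30 mm square bar, 310 mm long along the shelf's y. It overhangs the sieve's handle, so that a gripper coming straight down on the handle strikes it.
- sieve: Loose steel sieve, 0.22 to 0.37 kg empty, 160 (x) by 164 (y) mm, walls 50 mm high, 5 mm thick; origin at the centre of its underside; stands on the shelf deck. A straight black handle leaves the -x wall at x = -80, z = 30 mm, rising at 60 degrees above horizontal away from the tray (to -x): 105 mm long, 16 mm wide (along y), 26 mm deep. Its y is the side-to-side direction.
- sieve_floor (a point): Centre of the sieve's floor, on its top, 14 mm above the sieve's origin. Floor: two 24 mm slats along x centred at y = +-28 mm and 6 mm ledges at the side walls; between them three open slots 32 mm wide (open area out to y = +-72 mm), crossed below by two thin wires at x = +-25 mm. The slats are slippery: friction about 0.3 to 0.4 with the caps.
- sieve_grip (a point): Point on the handle's centre line, 65 mm from its foot and 40 mm from its free end, at x = -112, y = 0, z = +86 mm in the sieve's frame; axes as the sieve's. A gripper pointing down along the handle (30 degrees from vertical), closing along the sieve's y, takes it here clear of the shelf's front bar.
- drawer: Open grey plastic drawer lifted out of its tilt-out cabinet, fixed on the bench: 190 mm (x) by 240 mm (y) by 70 mm high, walls 5 mm, origin at the centre of its underside, small lip handle on its -x side reaching to x = -107 mm.
- nutcap0: Chrome wheel-nut cap, small cylinder 22 mm across and 22 mm high, 14 g, origin at the centre of its underside; at first standing on a sieve slat, from which it drops through a slot only if it slides about 12 mm sideways (sieve's y).
- nutcap1: Chrome wheel-nut cap, small cylinder 22 mm across and 22 mm high, 14 g, origin at the centre of its underside; at first standing on a sieve slat, from which it drops through a slot only if it slides about 12 mm sideways (sieve's y).
- nutcap2: Chrome wheel-nut cap, small cylinder 22 mm across and 22 mm high, 14 g, origin at the centre of its underside; at first standing on a sieve slat, from which it drops through a slot only if it slides about 12 mm sideways (sieve's y).
- nutcap3: Chrome wheel-nut cap, small cylinder 22 mm across and 22 mm high, 14 g, origin at the centre of its underside; at first standing on a sieve slat, from which it drops through a slot only if it slides about 12 mm sideways (sieve's y).
- centrecap0: Chrome wheel centre cap, disc 62 mm across and 18 mm high, 40 g, origin at the centre of its underside; lies in the sieve, too large for the slots.
- centrecap1: Chrome wheel centre cap, disc 62 mm across and 18 mm high, 40 g, origin at the centre of its underside; lies in the sieve, too large for the slots.
- bottle: Bystander: green glass bottle with twist cap, 68 mm across, 200 mm high, origin at the centre of its foot.
- pry: Bystander: orange panel pry tool lying flat, 170 mm long, 10 mm high, long axis x.
- gauge: Bystander: silver tyre depth gauge lying flat, 120 mm long, 12 mm high, long axis x.
Things that resemble listed ones, but are neither listed nor needed, are in the scene too. What is shaped like the centrecap1 but orange is not meant.

How it is judged:
By the outcome, as a careful person would: the job done as asked, in the order asked, and still so for the second after the job is handed in, with the robot touching nothing.
It also fails if it takes over 61 s, if anything falls off the work surface, if the arm or the gripper's body presses on something with over 40 N, if the wrist force passes 120 N, or if a joint passes its speed limit or range.

## Working session

There is one attempt and no reset: what is moved stays moved. The work goes in short steps, Python scripts to look and compute and a tool call to move; the robot and the scene stay as the last step left them, time stands still between calls to the robot, and variables do not carry over. Pictures are saved under pics/ and viewed, at most 10 in all, crops included, and the job is handed in when it is done.

Besides the shell and the picture viewer there is one more tool, called after "Emit:" by a JSON object that holds its "api" and its "payload". servo_tool: Moves the arm, as the interface text tells. Its arguments: {"type":"object","properties":{"targets":{"type":"array","items":{"type":"array","items":{"type":"array","items":{"type":"number"}}}}},"required":["targets"]}

```bash
mkdir -p pics; cat > h.py <<'E'
import numpy as np, cv2
from scipy.spatial.transform import Rotation as R
from station import env, read_camera, job_done, spotter
def K(p):
    f=p["img"].shape[0]/2/np.tan(np.radians(p["vfov"])/2); return np.array([[f,0,p["cx"]],[0,f,p["cy"]],[0,0,1.]])
def proj(p,X): return cv2.projectPoints(np.float64(X).reshape(-1,1,3),np.float64(p["rvec"]),np.float64(p["tvec"]),K(p),None)[0].reshape(-1,2)
def ray(p,uv):
    Rm=cv2.Rodrigues(np.float64(p["rvec"]))[0]; d=Rm.T@np.linalg.inv(K(p))@[uv[0],uv[1],1]; return -Rm.T@np.float64(p["tvec"]),d/np.linalg.norm(d)
def onz(p,uv,z):
    c,d=ray(p,uv); return c+d*(z-c[2])/d[2]
def tri(p,a,q,b):
    A=np.zeros((3,3));B=np.zeros(3);L=[]
    for pp,u in((p,a),(q,b)):
        c,d=ray(pp,u);M=np.eye(3)-np.outer(d,d);A+=M;B+=M@c;L.append((M,c))
    X=np.linalg.solve(A,B); return X,max(np.linalg.norm(M@(X-c)) for M,c in L)
def save(n,im): cv2.imwrite("pics/"+n,im[...,::-1])
E
python3 - <<'E'
from h import *
t=read_camera("top");s=read_camera("side")
save("top0.png",t["img"]);save("side0.png",s["img"])
np.set_printoptions(precision=3,suppress=True)
for n,p in(("top",t),("side",s)):
    print(n,ray(p,(280,210)),p["vfov"])
    for k in["shelf","sieve","drawer","nutcap0","centrecap0","bottle","pry","gauge"]:
        print(k,[(round(m["conf"],2),np.round(m["point"]),int(m["mask"].sum())) for m in spotter.masks_of(p,k)][:7])
E
```

```text
top (array([ 0.45 , -0.014,  1.352]), array([ 0.118, -0.011, -0.993])) 45.964316509742886
shelf [(0.56, array([367., 201.]), 10603), (0.49, array([372., 207.]), 1058)]
sieve [(0.81, array([365., 203.]), 1336), (0.29, array([352., 209.]), 57)]
drawer [(0.83, array([184., 212.]), 7078), (0.46, array([368., 209.]), 1472)]
nutcap0 [(0.51, array([347., 223.]), 33), (0.37, array([351., 210.]), 47)]
centrecap0 [(0.83, array([378., 198.]), 410), (0.68, array([349., 192.]), 453), (0.59, array([389., 280.]), 427)]
bottle [(0.96, array([280., 134.]), 737)]
pry [(0.78, array([302., 292.]), 631), (0.4, array([185., 214.]), 7072)]
gauge [(0.78, array([227., 294.]), 353)]
side (array([0.452, 0.812, 0.874]), array([ 0.108, -0.77 , -0.629])) 45.046032651576056
shelf [(0.65, array([255., 162.]), 8969)]
sieve [(0.68, array([280., 195.]), 2303)]
drawer [(0.85, array([258., 358.]), 12953)]
nutcap0 [(0.66, array([277., 203.]), 87), (0.61, array([299., 193.]), 66), (0.61, array([281., 192.]), 60), (0.51, array([290., 205.]), 66)]
centrecap0 [(0.89, array([344., 196.]), 308), (0.73, array([266., 188.]), 310), (0.57, array([257., 200.]), 215)]
bottle [(0.78, array([180., 243.]), 1848)]
pry [(0.8, array([361., 255.]), 602)]
gauge [(0.88, array([356., 317.]), 468)]
```

```bash
python3 - <<'E'
import cv2
t=cv2.imread("pics/top0.png");s=cv2.imread("pics/side0.png")
cv2.imwrite("pics/topc.png",cv2.resize(t[120:310,130:430],(800,507),interpolation=cv2.INTER_CUBIC))
cv2.imwrite("pics/sidec.png",cv2.resize(s[90:300,160:440],(800,600),interpolation=cv2.INTER_CUBIC))
E
```

```text
(no output)
```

View pics/topc.png

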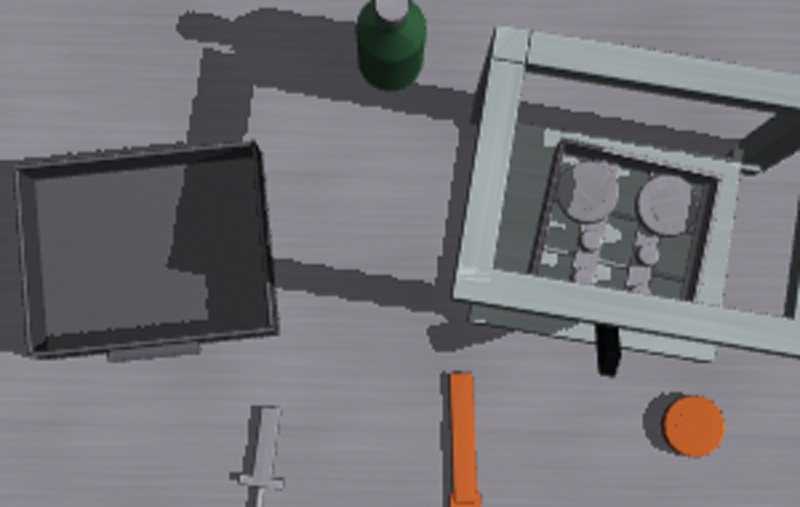

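View pics/sidec.png

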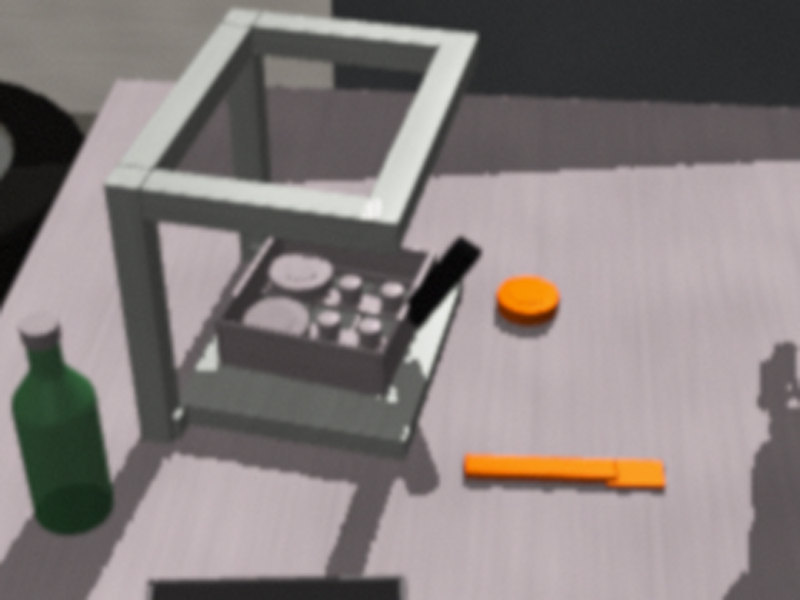

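View pics/side0.png

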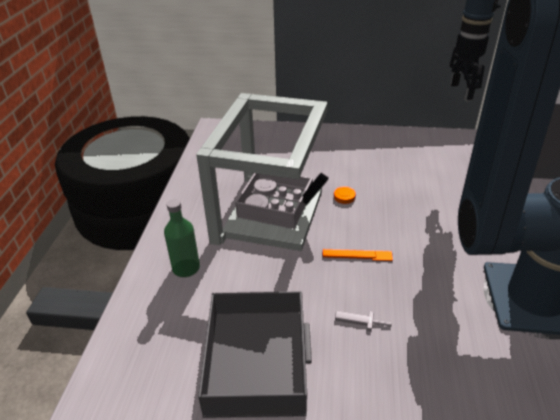

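The pictures show the scene as follows:

- The sieve stands on the shelf deck, at side (280,195) and top (365,203). Its handle tip is at side (324,176) and comes out under the front bar at top (358,258).
- Four nut caps and two chrome centre caps are in the sieve.
- The drawer is at top (184,212).

These could be mistaken for the things I want:

- **Orange disc:** at top (389,280) and side (344,196). It looks like a centre cap but is orange, so I reject it.
- **Chrome discs:** at top (378,198) and (349,192). These are the real centre caps.
- **Sieve:** there is only one, the tray with the black handle on the shelf.

Next I fit the poses.

```bash
cat > fit.py <<'E'
from h import *
from scipy.optimize import least_squares
np.set_printoptions(precision=3,suppress=True)
T=lambda a:(130+a[0]*.375,120+a[1]*.375)
S=lambda a:(160+a[0]*.35,90+a[1]*.35)
def fit(obs,x0,zfree=True):
    def w(v,X):
        return R.from_euler('z',v[3]).apply(X)+v[:3]
    def res(v):
        if not zfree: v=np.r_[v[:2],x0[2],v[2]]
        return np.concatenate([(proj(p,w(v,[X]))[0]-uv) for p,uv,X in obs])
    x=x0 if zfree else np.r_[x0[:2],x0[3]]
    o=least_squares(res,x,loss='soft_l1'); return o.x,res(o.x).reshape(-1,2)
E
python3 - <<'E'
from fit import *
t=read_camera("top");s=read_camera("side")
mm=lambda *a:np.array(a)/1000
sh=[(s,S((110,185)),mm(130,155,270)),(s,S((230,12)),mm(130,-155,270)),(s,S((477,37)),mm(-105,-155,270)),(t,T((497,27)),mm(130,155,270)),(t,T((453,297)),mm(-105,155,270)),(s,S((405,450)),mm(-105,125,0)),(t,T((714,358)),mm(-105,-125,25))]
print(*fit(sh,np.array([.7,-.2,0,-.16])))
print(*fit(sh,np.array([.7,-.2,0,-.16]),False))
e=(-80-105*.5-0*13,30+105*.866)
hx=lambda a,b:(-80-.5*a-.866*b, 30+.866*a-.5*b)  # along, and b>0 = lower/outer side
def H(a,y,b): q=hx(a,b); return mm(q[0],y,q[1])
si=[(s,S((272,237)),mm(80,-82,50)),(s,S((222,320)),mm(80,82,50)),(s,S((437,255)),mm(-80,-82,50)),(s,S((222,362)),mm(80,82,0)),(s,S((384,392)),mm(-80,82,0)),(t,T((562,138)),mm(80,82,50)),(t,T((740,166)),mm(80,-82,50)),
 (s,S((482,252)),H(105,8,13)),(s,S((460,236)),H(105,-8,-13)),(t,T((608,376)),H(105,0,13))]
for z in(True,False): print(*fit(si,np.array([.68,-.2,.025,-.16]),z))
dr=[(t,T(a),mm(*b,70)) for a,b in zip([(15,170),(257,143),(277,332),(32,357)],[(95,120),(95,-120),(-95,-120),(-95,120)])]+[(s,a,mm(*b,70)) for a,b in zip([(215,294),(302,293),(304,399)],[(95,-120),(-95,-120),(-95,120)])]
for z in(True,False): print(*fit(dr,np.array([.55,.2,0,.1]),z))
for k in["bottle"]:
  m=spotter.masks_of(s,k)[0]["mask"];ys,xs=np.nonzero(m);u=xs[ys>ys.max()-4].mean();print(onz(s,(u,ys.max()),0))
print(env.state())
E
```

```text
[ 0.614 -0.24  -0.002 -0.138] [[-2.263  0.556]
 [-0.086 -0.449]
 [ 0.128 -0.459]
 [-0.086 -1.059]
 [ 0.37   0.628]
 [ 0.413  4.464]
 [ 0.709  1.121]]
[ 0.614 -0.239 -0.138] [[-2.339  0.02 ]
 [-0.167 -0.983]
 [ 0.173 -1.031]
 [-0.358 -1.188]
 [ 0.138  0.691]
 [ 0.505  4.081]
 [ 0.672  1.134]]
[ 0.613 -0.252  0.025 -0.194] [[ 1.984 -5.189]
 [-2.46   0.383]
 [-0.613 -2.233]
 [-0.999  0.654]
 [ 0.655  1.637]
 [ 0.441 -0.258]
 [-5.009  2.5  ]
 [-0.58   1.887]
 [ 0.068 -1.804]
 [ 1.454  0.55 ]]
[ 0.613 -0.252 -0.194] [[ 1.987 -5.178]
 [-2.457  0.393]
 [-0.613 -2.222]
 [-0.996  0.663]
 [ 0.654  1.645]
 [ 0.452 -0.255]
 [-5.001  2.503]
 [-0.582  1.899]
 [ 0.066 -1.792]
 [ 1.464  0.548]]
[ 0.59   0.221 -0.009  0.119] [[ 0.751 -1.891]
 [ 0.762 -0.377]
 [-0.448  0.281]
 [-0.838 -0.074]
 [-1.969  0.748]
 [ 0.642  0.605]
 [ 3.151 -1.074]]
[0.589 0.224 0.11 ] [[-0.799 -2.764]
 [-0.116 -0.499]
 [-1.956  0.713]
 [-3.046 -0.414]
 [-1.901 -1.467]
 [ 1.3   -1.01 ]
 [ 2.743 -2.07 ]]
[0.799 0.013 0.   ]
{'time': 1.05, 'joints': array([-1.445,  0.048,  0.099,  1.622, -0.   ,  1.443]), 'dq': array([ 0.002, -0.   , -0.001,  0.001, -0.   ,  0.001]), 'tau': array([  0.   , -33.865,  32.017,   0.001,  -0.   ,  -0.   ]), 'ee_pos': array([ 0.132, -0.508,  0.231]), 'eef_rot': array([ 0.992,  0.127, -0.   , -0.   ]), 'ft_force': array([-0.234, -0.829, -0.32 ]), 'moment': array([-0.015, -0.032, -0.041]), 'finger_force': 0.0, 'finger_gap': 0.9974081257315914}
```

```bash
cat > ov.py <<'E'
from h import *
import itertools
def box(c,d):
    c=np.array(c)/1000;d=np.array(d)/2000
    V=np.array(list(itertools.product((-1,1),repeat=3)))
    return [(c+a*d,c+b*d) for a,b in itertools.combinations(V,2) if abs(a-b).sum()==2]
def sieve():
    L=box((0,0,25),(160,164,50))
    Rm=R.from_euler('y',-30,degrees=True)
    o=np.array([-80,0,30])/1000
    return L+[(Rm.apply(a)+o,Rm.apply(b)+o) for a,b in box((0,0,52.5),(26,16,105))]
shelf=lambda:box((0,0,12.5),(210,250,25))+box((12.5,0,255),(235,310,30))
drawer=lambda:box((0,0,35),(190,240,70))
def draw(p,items,win,k):
    x0,y0,x1,y1=win
    im=cv2.resize(p["img"][y0:y1,x0:x1],None,fx=k,fy=k,interpolation=cv2.INTER_CUBIC).copy()
    for L,v,c in items:
        for a,b in L:
            q=[(proj(p,R.from_euler('z',v[3]).apply(z)+v[:3])[0]-(x0,y0)+.5)*k for z in(a,b)]
            cv2.line(im,*[tuple(int(round(i)) for i in z) for z in q],c,1)
    return im
E
python3 - <<'E'
from ov import *
t=read_camera("top");s=read_camera("side"); print(t.keys())
it=[(shelf(),(.614,-.239,0,-.138),(255,0,0)),(sieve(),(.613,-.252,.025,-.17),(255,255,0)),(drawer(),(.59,.222,0,.115),(0,255,0))]
a=draw(t,it,(300,120,440,270),4);b=draw(s,it,(195,90,340,250),4)
a=cv2.resize(a,(400,int(a.shape[0]*400/a.shape[1])));b=b[:, :]
b=cv2.resize(b,(400,int(b.shape[0]*400/b.shape[1])))
h=max(len(a),len(b));z=np.zeros((h,800,3),np.uint8);z[:len(a),:400]=a;z[:len(b),400:]=b
save("ov1.png",z)
E
```

```text
dict_keys(['img', 'vfov', 'cx', 'cy', 'rvec', 'tvec', 'shot'])
```

View pics/ov1.png

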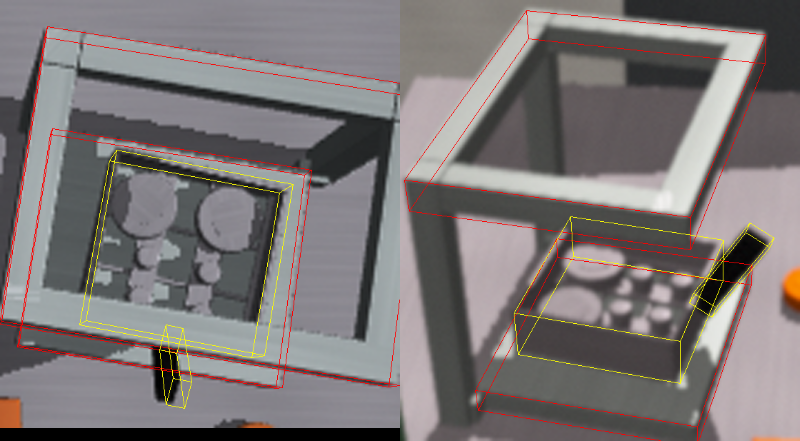

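```bash
python3 - <<'E'
from ov import *
from scipy.optimize import minimize
np.set_printoptions(precision=3,suppress=True)
t=read_camera("top");s=read_camera("side")
Rm=R.from_euler('y',-30,degrees=True)
HB=np.array([a for l in box((0,0,52.5),(26,16,105)) for a in l]); HB=Rm.apply(HB)+[-.08,0,.03]
def dark(p,w):
    m=np.zeros(p["img"].shape[:2],bool);x0,y0,x1,y1=w;m[y0:y1,x0:x1]=p["img"][y0:y1,x0:x1].max(2)<40;return m
td=dark(t,(345,243,372,266));sd=dark(s,(298,165,335,206))
for m in(td,sd):
    n,l,st,c=cv2.connectedComponentsWithStats(m.astype(np.uint8));print(st[1:],c[1:])
W={0:(345,246,372,268),1:(298,165,335,206)}
def sil(p,v,k=8,w=None):
    x0,y0,x1,y1=w
    q=(proj(p,R.from_euler('z',v[3]).apply(HB)+v[:3])-(x0,y0)+.5)*k
    z=np.zeros(((y1-y0)*k,(x1-x0)*k),np.float32);cv2.fillConvexPoly(z,cv2.convexHull(np.round(q).astype(np.int32)),1)
    return cv2.resize(z,(x1-x0,y1-y0),interpolation=cv2.INTER_AREA)
def cost(u,z=None,parts=False):
    v=u if z is None else np.r_[u[:2],z,u[2]]
    c=[]
    for p,m,w in((t,td,W[0]),(s,sd,W[1])):
        x0,y0,x1,y1=w;c.append(np.abs(sil(p,v,8,w)-m[y0:y1,x0:x1]).sum()/m.sum())
    return c if parts else sum(c)
for z in(.025,None):
  best=None
  for yaw in(-.25,-.2,-.15,-.1):
    x=np.array([.61,-.245,yaw] if z else [.61,-.245,.025,yaw])
    o=minimize(cost,x,args=(z,),method='Nelder-Mead',options=dict(initial_simplex=np.vstack([x]+[x+d for d in np.eye(len(x))*.015]),xatol=1e-4,fatol=1e-4))
    if best is None or o.fun<best.fun:best=o
    print(z,o.x,o.fun,cost(o.x,z,True))
v=best.x
k=6
def vis(p,m,w,it):
    im=draw(p,it,w,k);return im
it=[(sieve(),v,(255,255,0))]
a=draw(t,it,(325,160,385,268),5);b=draw(s,it,(230,165,335,235),5)
z=np.zeros((max(len(a),len(b)),a.shape[1]+b.shape[1],3),np.uint8);z[:len(a),:a.shape[1]]=a;z[:len(b),a.shape[1]:]=b
save("ov2.png",z);print(z.shape)
E
```

```text
[[353 243  10  18 136]] [[357.64  250.779]]
[[303 174  24  30 267]] [[313.899 187.948]]
0.025 [ 0.616 -0.252 -0.241] 0.5980796637475215 [np.float64(0.13442095588235295), np.float64(0.46365870786516855)]
0.025 [ 0.618 -0.247 -0.198] 0.6364265773022693 [np.float64(0.13982077205882354), np.float64(0.4966058052434457)]
0.025 [ 0.619 -0.241 -0.156] 0.6692820210949548 [np.float64(0.13534007352941177), np.float64(0.533941947565543)]
0.025 [ 0.62  -0.236 -0.112] 0.6948210990857018 [np.float64(0.1371783088235294), np.float64(0.5576427902621723)]
None [ 0.616 -0.252  0.027 -0.248] 0.5927323439909672 [np.float64(0.13246783088235295), np.float64(0.4602645131086142)]
None [ 0.618 -0.246  0.027 -0.197] 0.6332367743445693 [np.float64(0.12890625), np.float64(0.5043305243445693)]
None [ 0.62  -0.241  0.027 -0.163] 0.6597384301332893 [np.float64(0.13246783088235295), np.float64(0.5272705992509363)]
None [ 0.62  -0.236  0.027 -0.114] 0.7051990388852171 [np.float64(0.13924632352941177), np.float64(0.5659527153558053)]
(540, 825, 3)
```

View pics/ov2.png

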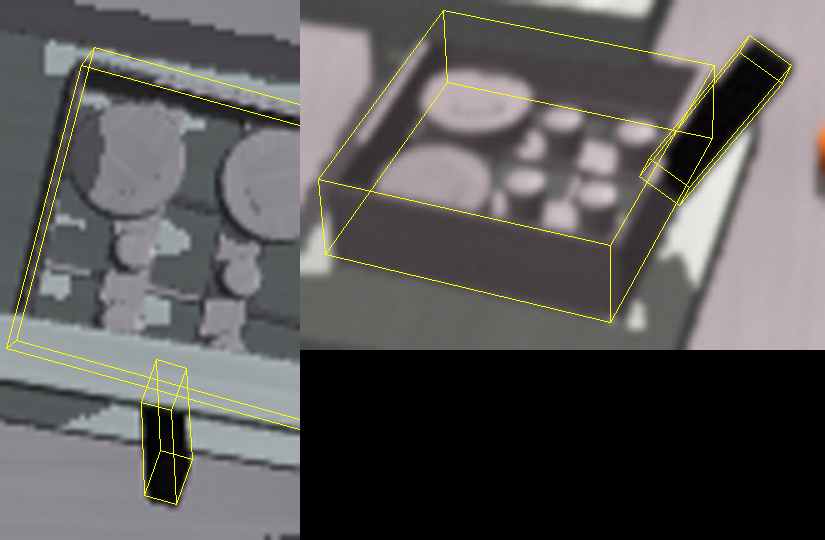

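Handle fit: the grip point is about (0.508, -0.224, 0.112) and the sieve yaw about -0.18. I plan to approach along the handle axis.

```bash
cat > plan.py <<'E'
from h import *
np.set_printoptions(precision=2,suppress=True)
def pose(grip,psi,back=0,pitch=30):
    "TCP pose with the grasp point `back` m short of grip, along a tool axis `pitch` deg from vertical"
    p=np.radians(pitch);z=np.array([np.sin(p)*np.cos(psi),np.sin(p)*np.sin(psi),-np.cos(p)]);y=np.array([np.sin(psi),-np.cos(psi),0])
    return np.array(grip)+(.019-back)*z,R.from_matrix(np.c_[np.cross(y,z),y,z])
def rel(frm,to):
    return np.r_[frm[1].inv().apply(to[0]-frm[0])*100,(frm[1].inv()*to[1]).as_rotvec()]
def cur():
    s=env.state();return s["ee_pos"],R.from_quat(s["eef_rot"])
E
python3 - <<'E'
from plan import *
G=(.508,-.224,.112)
a=pose(G,-.18,.11);b=pose(G,-.18)
print(a[0],rel(cur(),a),rel(a,b))
E
```

```text
[ 0.46 -0.22  0.19] [ 39.42 -19.97   4.05  -0.11   0.52   0.42] [ 0. -0. 11.  0.  0.  0.]
```

Emit:
{"api": "servo_tool", "payload": {"targets": [[[4,-2,0.4,-0.01,0.05,0.04,1],[8,-4,0.8,-0.02,0.1,0.08,1],[12,-6,1.2,-0.03,0.15,0.12,1],[16,-8,1.6,-0.04,0.2,0.16,1],[20,-10,2,-0.05,0.26,0.21,1]]]}}

```text
time: 1.75
ee_pos: [0.3016, -0.3601, 0.2114]
eef_rot: [0.991, 0.02, 0.133, 0.008]
ft_force: [0.3, 0.3, 0.6]
finger_gap: 0.998
finger_force: 0.0
```

```bash
python3 - <<'E'
from plan import *
G=(.508,-.224,.112)
print(cur()[0],rel(cur(),pose(G,-.18,.11)),env.state()["joints"])
E
```

```text
[ 0.3  -0.36  0.21] [ 15.65 -13.85   6.09  -0.06   0.25   0.21] [-1.18 -0.27 -0.26  1.47  0.24  1.93]
```

Emit:
{"api": "servo_tool", "payload": {"targets": [[[4,-3.5,1.5,-0.015,0.06,0.05,1],[8,-7,3,-0.03,0.12,0.1,1],[12,-10.5,4.5,-0.045,0.19,0.16,1],[15.7,-13.8,6.1,-0.06,0.25,0.21,1],[15.7,-13.8,6.1,-0.06,0.25,0.21,1]]]}}

```text
time: 2.25
ee_pos: [0.4619, -0.2122, 0.1872]
eef_rot: [0.963, -0.085, 0.254, 0.019]
ft_force: [-0.7, 0.4, -1.1]
finger_gap: 0.997
finger_force: 0.0
```

```bash
python3 - <<'E'
from plan import *
G=(.508,-.224,.112)
print(cur()[0],rel(cur(),pose(G,-.18,.11)),env.state()["joints"])
from ov import *
t=read_camera("top");s=read_camera("side")
P=np.array([pose(G,-.18)[0]-.019*pose(G,-.18)[1].as_matrix()[:,2]])
a=t["img"][190:290,310:410];b=s["img"][130:230,270:370]
for im,p,o in((a,t,(310,190)),(b,s,(270,130))):
    q=proj(p,P)[0]-o;im[int(round(q[1])),int(round(q[0]))]=(255,0,0)
save("app.png",cv2.resize(np.hstack([a,b]),(800,400),interpolation=cv2.INTER_NEAREST))
E
```

```text
[ 0.46 -0.21  0.19] [ 0.35  0.33 -0.23 -0.01  0.01  0.  ] [-0.73 -0.54 -0.57  1.09  0.27  2.65]
```

View pics/app.png

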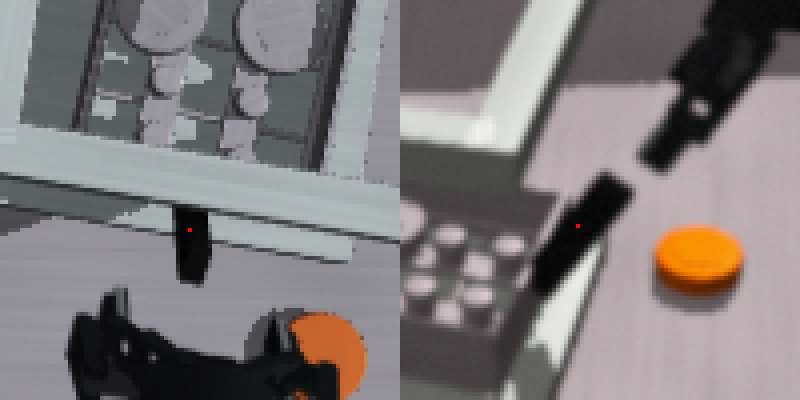

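The approach lines up, but joint 6 (2.65) would run out of range over the drawer. I'll take the half-turn equivalent first.

Emit:
{"api": "servo_tool", "payload": {"targets": [[[0,0,0,0,0,-0.15,1],[0,0,0,0,0,-0.3,1],[0,0,0,0,0,-0.45,1],[0,0,0,0,0,-0.6,1],[0,0,0,0,0,-0.75,1]]]}}

```text
time: 2.85
ee_pos: [0.4618, -0.2185, 0.191]
eef_rot: [0.927, 0.275, 0.228, 0.114]
ft_force: [0.6, -0.2, 0.1]
finger_gap: 1.001
finger_force: 0.0
```

Emit:
{"api": "servo_tool", "payload": {"targets": [[[0,0,0,0,0,-0.15,1],[0,0,0,0,0,-0.3,1],[0,0,0,0,0,-0.45,1],[0,0,0,0,0,-0.6,1],[0,0,0,0,0,-0.75,1]]]}}

```text
time: 3.35
ee_pos: [0.4618, -0.2185, 0.191]
eef_rot: [0.762, 0.596, 0.171, 0.19]
ft_force: [0.1, -0.1, 0.2]
finger_gap: 1.002
finger_force: 0.0
```

Emit:
{"api": "servo_tool", "payload": {"targets": [[[0,0,0,0,0,-0.15,1],[0,0,0,0,0,-0.3,1],[0,0,0,0,0,-0.45,1],[0,0,0,0,0,-0.6,1],[0,0,0,0,0,-0.75,1]]]}}

```text
time: 3.85
ee_pos: [0.4617, -0.2185, 0.191]
eef_rot: [0.491, 0.833, 0.089, 0.239]
ft_force: [0.4, 0.1, -1.1]
finger_gap: 1.001
finger_force: 0.0
```

Emit:
{"api": "servo_tool", "payload": {"targets": [[[0,0,0,0,0,-0.15,1],[0,0,0,0,0,-0.3,1],[0,0,0,0,0,-0.45,1],[0,0,0,0,0,-0.6,1],[0,0,0,0,0,-0.75,1]]]}}

```text
time: 4.35
ee_pos: [0.4617, -0.2185, 0.191]
eef_rot: [0.151, 0.955, -0.005, 0.255]
ft_force: [-0.6, 0.2, -1.0]
finger_gap: 1.0
finger_force: 0.0
```

```bash
sed -i 's/    return np.array(grip)+(.019-back)\*z,.*/    return np.array(grip)+(.019-back)*z,R.from_matrix(np.c_[np.cross(-y,z),-y,z])/' plan.py; python3 - <<'E'
from plan import *
G=(.508,-.224,.112)
print(cur()[0],rel(cur(),pose(G,-.18,.11)),env.state()["joints"])
E
```

```text
[ 0.46 -0.22  0.19] [-0.04  0.3   0.07  0.   -0.01 -0.13] [-0.74 -0.53 -0.56  1.1   0.27 -0.36]
```

Emit:
{"api": "servo_tool", "payload": {"targets": [[[0,0.3,1.5,0,-0.01,-0.13,1],[0,0.3,4,0,-0.01,-0.13,1],[0,0.3,7,0,-0.01,-0.13,1],[0,0.3,9.5,0,-0.01,-0.13,1],[0,0.3,11.1,0,-0.01,-0.13,1]]]}}

```text
time: 4.85
ee_pos: [0.5164, -0.2246, 0.092]
eef_rot: [0.092, 0.961, -0.021, 0.258]
ft_force: [0.5, -0.1, -0.5]
finger_gap: 1.0
finger_force: 0.0
```

```bash
python3 - <<'E'
from plan import *
G=(.508,-.224,.112)
print(rel(cur(),pose(G,-.18)),env.state()["ft_force"])
t=read_camera("top");s=read_camera("side")
a=t["img"][190:290,310:410];b=s["img"][130:230,270:370]
save("grasp.png",cv2.resize(np.hstack([a,b]),(800,400),interpolation=cv2.INTER_CUBIC))
E
```

```text
[-0.28 -0.09 -0.25  0.    0.   -0.01] [ 0.54 -0.14 -0.49]
```

View pics/grasp.png

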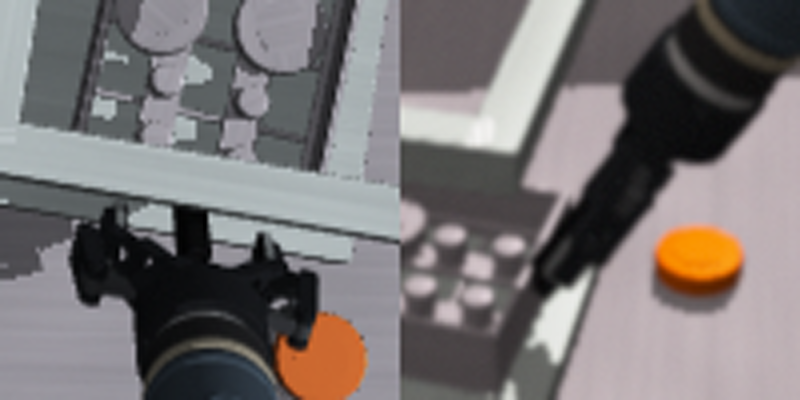

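The fingers straddle the handle, which sits centred between them at crop column ~190, and the gripper lies along it in the side view. Closing now.

Emit:
{"api": "servo_tool", "payload": {"targets": [[[0,0,0,0,0,0,0.6],[0,0,0,0,0,0,0.3],[0,0,0,0,0,0,0],[0,0,0,0,0,0,0],[0,0,0,0,0,0,0]]]}}

```text
time: 5.45
ee_pos: [0.5175, -0.2249, 0.0956]
eef_rot: [0.092, 0.961, -0.022, 0.26]
ft_force: [2.0, -1.4, 1.3]
finger_gap: 0.184
finger_force: 59.2
```

Emit:
{"api": "servo_tool", "payload": {"targets": [[[0,0,0,0,0,0,0],[0,0,0,0,0,0,0],[0,0,0,0,0,0,0],[0,0,0,0,0,0,0],[0,0,0,0,0,0,0]]]}}

```text
time: 5.95
ee_pos: [0.5176, -0.2245, 0.0953]
eef_rot: [0.091, 0.961, -0.022, 0.26]
ft_force: [-2.8, -1.1, 5.2]
finger_gap: 0.178
finger_force: 60.6
```

```bash
python3 - <<'E'
from plan import *
G=(.508,-.224,.112)
s=env.state();print(rel(cur(),pose(G,-.18)),s["ft_force"],s["moment"],s["joints"])
E
```

```text
[-0.01 -0.13 -0.02  0.    0.   -0.01] [-2.76 -1.07  5.19] [-0.44  0.64 -0.11] [-0.66 -0.36 -0.64  0.81  0.24 -0.41]
```

```bash
python3 - <<'E'
from plan import *
s=read_camera("side");np.savez("ref.npz",img=s["img"],pos=cur()[0],q=cur()[1].as_quat())
E
```

Emit:
{"api": "servo_tool", "payload": {"targets": [[[-0.1,0,-0.17,0,0,0,0],[-0.25,0,-0.43,0,0,0,0],[-0.5,0,-0.87,0,0,0,0],[-0.8,0,-1.39,0,0,0,0],[-1,0,-1.73,0,0,0,0]]]}}

```text
time: 6.5
ee_pos: [0.5161, -0.2229, 0.1127]
eef_rot: [0.091, 0.962, -0.02, 0.258]
ft_force: [0.5, 0.3, -4.7]
finger_gap: 0.179
finger_force: 59.4
```

Emit:
{"api": "servo_tool", "payload": {"targets": [[[0,0,0,0,0,0,0],[0,0,0,0,0,0,0]]]}}

```text
time: 6.7
ee_pos: [0.5168, -0.2236, 0.1138]
eef_rot: [0.091, 0.961, -0.021, 0.259]
ft_force: [-0.2, 0.5, -4.4]
finger_gap: 0.182
finger_force: 59.4
```

```bash
cat > track.py <<'E'
from plan import *
from scipy.optimize import least_squares
# sieve pose now vs reference, from points tracked by optical flow in the side view
def motion(ref="ref.npz",guess_rest=(.619,-.244,.025,-.18)):
    d=np.load(ref);s=read_camera("side");v=np.array(guess_rest)
    g=[cv2.cvtColor(i,cv2.COLOR_RGB2GRAY) for i in(d["img"],s["img"])]
    loc=np.array([(x,y,.05) for x in(.08,.03,-.03) for y in(-.08,.08)]+[(x,y,.02) for x in (.04,-.01,-.06) for y in(-.05,0,.05)]+[(.08,.082,0),(-.08,.082,0)])
    W=R.from_euler('z',v[3]).apply(loc)+v[:3]
    m=np.zeros_like(g[0]);cv2.fillConvexPoly(m,cv2.convexHull(np.int32(proj(s,W))),255)
    a=cv2.goodFeaturesToTrack(g[0],40,.02,4,mask=m)
    P0,R0=d["pos"],R.from_quat(d["q"]);P1,R1=cur()
    X=np.array([onz(s,u,.055) for u in a[:,0]])
    pred=proj(s,(R1*R0.inv()).apply(X-P0)+P1)
    b,st,_=cv2.calcOpticalFlowPyrLK(g[0],g[1],a,np.float32(pred[:,None]),flags=cv2.OPTFLOW_USE_INITIAL_FLOW,winSize=(11,11),maxLevel=1)
    ok=st[:,0]>0
    return X[ok],pred[ok],b[ok,0],a[ok,0]
E
python3 - <<'E'
from track import *
X,p,b,a=motion()
for r in np.c_[X[:,:2],p,b-p]: print(r)
s=env.state();print(cur()[0],s["ft_force"],s["moment"],s["finger_gap"])
E
```

```text
[  0.55  -0.27 299.34 186.86   0.04   0.14]
[  0.59  -0.28 284.2  183.91   0.14  -0.25]
[  0.59  -0.24 285.22 192.84   0.     0.35]
[  0.71  -0.18 232.75 205.85   1.12   4.2 ]
[  0.61  -0.26 276.13 187.9   -0.05  -0.16]
[  0.57  -0.22 291.28 198.78  -0.61  -0.41]
[  0.6   -0.22 277.15 196.82  -0.17  -0.73]
[  0.62  -0.2  269.08 202.8   -0.67  -2.29]
[  0.7   -0.15 233.75 212.8    1.94   4.39]
[  0.6   -0.19 278.16 204.76  -0.37   0.44]
[  0.61  -0.28 279.16 183.92  -0.27  -0.08]
[  0.58  -0.2  286.24 202.76   0.19  -0.61]
[  0.56  -0.18 292.3  207.71  -0.07  -0.01]
[  0.57  -0.27 293.28 186.87   0.18  -0.35]
[  0.57  -0.24 291.27 193.82  -0.06   0.8 ]
[  0.58  -0.22 286.23 198.79  -0.01  -0.33]
[  0.69  -0.35 253.94 168.12  -2.59   3.74]
[  0.68  -0.25 250.91 188.94   0.26   0.16]
[  0.61  -0.24 277.15 192.85  -0.04  -0.14]
[  0.69  -0.21 244.86 197.88   5.4   -4.74]
[  0.6   -0.21 279.17 200.79  -0.58  -0.42]
[  0.71  -0.26 240.83 186.98   4.29  -5.6 ]
[  0.62  -0.24 272.1  192.87   0.2   -0.18]
[  0.62  -0.22 272.1  196.83  -0.03  -1.29]
[  0.62  -0.31 274.11 177.99  -0.09  -0.23]
[  0.57  -0.2  291.28 202.75   0.12  -6.14]
[  0.68  -0.27 252.93 183.98   0.04  -0.  ]
[  0.59  -0.26 284.2  187.88   0.14  -0.36]
[  0.64  -0.2  263.02 200.82  -8.31  -7.33]
[  0.63  -0.23 268.07 193.87   0.2   -0.18]
[  0.68  -0.31 254.95 177.04  -0.06   0.19]
[  0.67  -0.32 258.98 174.05  -0.26   0.24]
[  0.62  -0.29 274.11 181.95  -0.34  -0.12]
[  0.71  -0.21 237.8  196.91   2.23   0.25]
[  0.62  -0.27 272.1  186.91   0.02  -0.19]
[  0.7   -0.33 248.9  171.1   -0.78   1.58]
[  0.65  -0.25 263.02 188.92   0.16   0.08]
[  0.64  -0.32 269.07 176.02  -0.03  -0.13]
[  0.65  -0.32 264.02 175.04   0.7    0.13]
[  0.67  -0.28 256.96 181.99   0.1    0.06]
[ 0.52 -0.22  0.11] [-0.51  0.17 -3.96] [ 0.22  1.44 -0.06] 0.17841589098170751
```

No slip: the tracked points match rigid motion. I'll plan a smooth carry, backing out first and then going sideways to the drawer.

```bash
cat > traj.py <<'E'
from plan import *
def mj(u): return u**3*(10-15*u+6*u*u)
def legs(start,wps):
    "wps: (grip,psi,rows) ; start (grip,psi). prints calls of 5 rows"
    L=[start]
    for g,psi,n in wps:
        g0,p0=L[-1]
        for k in range(1,n+1):
            u=mj(k/n);L.append((np.array(g0)+u*(np.array(g)-g0),p0+u*(psi-p0)))
    P=[pose(*l) for l in L]
    for i in range(0,len(P)-1,5):
        print("[["+",".join("["+",".join("%g"%v for v in np.r_[np.round(rel(P[i],q)[:3],1),np.round(rel(P[i],q)[3:],3),0]+0.)+"]" for q in P[i+1:i+6])+"]]")
def now():
    p,r=cur();z=r.as_matrix()[:,2];return p-.019*z, np.arctan2(z[1],z[0]),np.degrees(np.arccos(-z[2])),r.as_matrix()[2,1]
E
python3 - <<'E'
from traj import *
print(*now())
g,psi,_,_=now()
legs((g,psi),[((.469,g[1]+.007,.136),psi,10),((.479,.209,.182),.115,25)])
E
```

```text
[ 0.51 -0.22  0.13] -0.17368429896753196 30.117322496292307 0.0078925628456014
[[[0,0,0,0,0,0,0],[0.2,0,-0.1,0,0,0,0],[0.5,0,-0.4,0,0,0,0],[1,0,-0.8,0,0,0,0],[1.5,0,-1.2,0,0,0,0]]]
[[[0.6,0,-0.5,0,0,0,0],[1,0,-0.8,0,0,0,0],[1.4,0,-1.1,0,0,0,0],[1.5,0,-1.2,0,0,0,0],[1.5,0,-1.2,0,0,0,0]]]
[[[0,0,0,0,0,0,0],[0,0.2,0,-0.001,0,-0.001,0],[0,0.6,-0.1,-0.002,0,-0.004,0],[0.1,1.3,-0.2,-0.005,0,-0.008,0],[0.2,2.4,-0.4,-0.008,0,-0.014,0]]]
[[[0.1,1.5,-0.2,-0.005,0,-0.009,0],[0.2,3.4,-0.5,-0.012,0,-0.02,0],[0.3,5.6,-0.9,-0.019,0,-0.033,0],[0.5,8.2,-1.3,-0.028,0,-0.048,0],[0.7,11,-1.8,-0.037,0,-0.065,0]]]
[[[0,3,-0.4,-0.01,0,-0.018,0],[0,6.2,-0.8,-0.021,0,-0.036,0],[0,9.4,-1.1,-0.032,0,-0.055,0],[0,12.5,-1.5,-0.042,0,-0.073,0],[-0.1,15.6,-1.9,-0.053,0,-0.091,0]]]
[[[-0.3,2.8,-0.2,-0.01,0,-0.017,0],[-0.5,5.4,-0.4,-0.018,0,-0.032,0],[-0.7,7.7,-0.5,-0.026,0,-0.045,0],[-0.9,9.6,-0.7,-0.032,0,-0.056,0],[-1,11.1,-0.8,-0.037,0,-0.065,0]]]
[[[-0.2,1.1,0,-0.004,0,-0.007,0],[-0.3,1.8,-0.1,-0.006,0,-0.011,0],[-0.4,2.3,-0.1,-0.008,0,-0.013,0],[-0.4,2.4,-0.1,-0.008,0,-0.014,0],[-0.4,2.5,-0.1,-0.008,0,-0.014,0]]]
```

Emit:
{"api": "servo_tool", "payload": {"targets": [[[0,0,0,0,0,0,0],[0.2,0,-0.1,0,0,0,0],[0.5,0,-0.4,0,0,0,0],[1,0,-0.8,0,0,0,0],[1.5,0,-1.2,0,0,0,0]]]}}

```text
time: 7.25
ee_pos: [0.4977, -0.2201, 0.1168]
eef_rot: [0.091, 0.961, -0.021, 0.259]
ft_force: [0.3, 0.2, -4.2]
finger_gap: 0.177
finger_force: 59.4
```

Emit:
{"api": "servo_tool", "payload": {"targets": [[[0.6,0,-0.5,0,0,0,0],[1,0,-0.8,0,0,0,0],[1.4,0,-1.1,0,0,0,0],[1.5,0,-1.2,0,0,0,0],[1.5,0,-1.2,0,0,0,0]]]}}

```text
time: 7.75
ee_pos: [0.4796, -0.2168, 0.1199]
eef_rot: [0.091, 0.961, -0.021, 0.26]
ft_force: [0.4, -0.2, -4.4]
finger_gap: 0.177
finger_force: 59.4
```

Emit:
{"api": "servo_tool", "payload": {"targets": [[[0,0,0,0,0,0,0],[0,0.2,0,-0.001,0,-0.001,0],[0,0.6,-0.1,-0.002,0,-0.004,0],[0.1,1.3,-0.2,-0.005,0,-0.008,0],[0.2,2.4,-0.4,-0.008,0,-0.014,0]]]}}

```text
time: 8.25
ee_pos: [0.4804, -0.1919, 0.1221]
eef_rot: [0.084, 0.962, -0.018, 0.259]
ft_force: [0.2, 0.3, -4.0]
finger_gap: 0.18
finger_force: 59.4
```

Emit:
{"api": "servo_tool", "payload": {"targets": [[[0.1,1.5,-0.2,-0.005,0,-0.009,0],[0.2,3.4,-0.5,-0.012,0,-0.02,0],[0.3,5.6,-0.9,-0.019,0,-0.033,0],[0.5,8.2,-1.3,-0.028,0,-0.048,0],[0.7,11,-1.8,-0.037,0,-0.065,0]]]}}

```text
time: 8.75
ee_pos: [0.484, -0.0798, 0.1351]
eef_rot: [0.047, 0.964, -0.009, 0.26]
ft_force: [1.9, 0.3, -4.0]
finger_gap: 0.179
finger_force: 59.4
```

Emit:
{"api": "servo_tool", "payload": {"targets": [[[0,3,-0.4,-0.01,0,-0.018,0],[0,6.2,-0.8,-0.021,0,-0.036,0],[0,9.4,-1.1,-0.032,0,-0.055,0],[0,12.5,-1.5,-0.042,0,-0.073,0],[-0.1,15.6,-1.9,-0.053,0,-0.091,0]]]}}

```text
time: 9.25
ee_pos: [0.4897, 0.0771, 0.1531]
eef_rot: [-0.005, 0.965, 0.006, 0.261]
ft_force: [0.0, 0.1, -5.4]
finger_gap: 0.182
finger_force: 59.4
```

Emit:
{"api": "servo_tool", "payload": {"targets": [[[-0.3,2.8,-0.2,-0.01,0,-0.017,0],[-0.5,5.4,-0.4,-0.018,0,-0.032,0],[-0.7,7.7,-0.5,-0.026,0,-0.045,0],[-0.9,9.6,-0.7,-0.032,0,-0.056,0],[-1,11.1,-0.8,-0.037,0,-0.065,0]]]}}

```text
time: 9.75
ee_pos: [0.4932, 0.1882, 0.1659]
eef_rot: [-0.041, 0.964, 0.016, 0.26]
ft_force: [-0.3, -0.4, -3.3]
finger_gap: 0.18
finger_force: 59.4
```

Emit:
{"api": "servo_tool", "payload": {"targets": [[[-0.2,1.1,0,-0.004,0,-0.007,0],[-0.3,1.8,-0.1,-0.006,0,-0.011,0],[-0.4,2.3,-0.1,-0.008,0,-0.013,0],[-0.4,2.4,-0.1,-0.008,0,-0.014,0],[-0.4,2.5,-0.1,-0.008,0,-0.014,0]]]}}

```text
time: 10.25
ee_pos: [0.495, 0.2102, 0.1686]
eef_rot: [-0.047, 0.964, 0.016, 0.26]
ft_force: [1.2, -0.0, -5.1]
finger_gap: 0.174
finger_force: 59.4
```

```bash
python3 - <<'E'
from traj import *
from ov import *
print(*now(),env.state()["joints"],env.state()["moment"])
print(rel(cur(),pose((.479,.209,.168),.115)))
t=read_camera("top");s=read_camera("side")
g,psi,_,_=now(); c=g-np.array([-.112*np.cos(psi),-.112*np.sin(psi),.086]); print(c,psi)
it=[(sieve(),np.r_[c,psi],(255,255,0)),(drawer(),(.59,.222,0,.115),(0,255,0))]
a=draw(t,it,(120,140,260,280),3);b=draw(s,it,(180,210,380,420),2)
z=np.zeros((420,820,3),np.uint8);z[:420,:420]=a;z[:,420:820]=b
save("over.png",z[:,:800])
for p in(t,s):
  for k in("nutcap0","centrecap0"):print(k,[(round(m["conf"],2),np.round(m["point"]),int(m["mask"].sum())) for m in spotter.masks_of(p,k)][:7])
E
```

```text
[0.49 0.21 0.19] 0.10882728516005241 30.254244974333826 0.00558138203895811 [ 0.35 -0.47 -0.58  0.95 -0.12  0.22] [-0.21  1.42 -0.01]
[ 1.43  0.05  1.15 -0.    0.   -0.02]
[0.6  0.22 0.1 ] 0.10890246192872005
nutcap0 [(0.5, array([194., 213.]), 83), (0.44, array([192., 230.]), 48), (0.39, array([171., 216.]), 59)]
centrecap0 [(0.91, array([164., 198.]), 499), (0.7, array([198., 194.]), 457), (0.65, array([389., 278.]), 416)]
nutcap0 [(0.7, array([282., 308.]), 150), (0.67, array([280., 334.]), 156), (0.61, array([259., 330.]), 157), (0.44, array([259., 306.]), 134)]
centrecap0 [(0.7, array([227., 336.]), 681), (0.69, array([344., 198.]), 347)]
```

View pics/over.png

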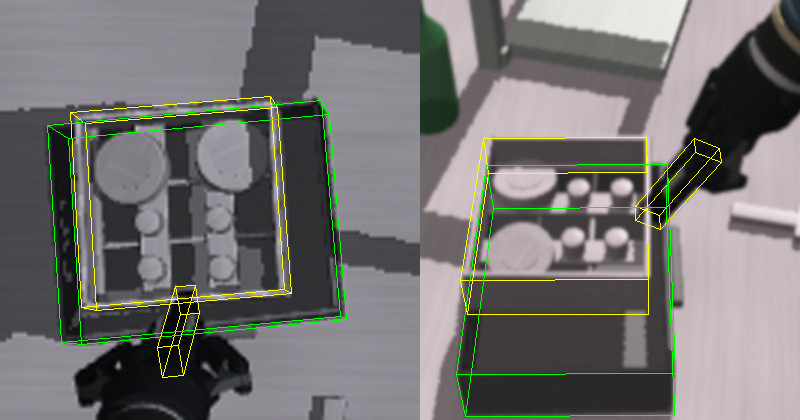

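All four nut caps and both centre caps are still in the sieve. In the crop, the nut caps are at top (150,220), (150,268), (220,220) and (220,268), and the sieve is above the drawer. I'll centre and lower it, then shake.

Emit:
{"api": "servo_tool", "payload": {"targets": [[[0.2,0,0.2,0,0,0,0],[0.5,0,0.4,0,0,-0.005,0],[0.9,0,0.7,0,0,-0.01,0],[1.3,0,1,0,0,-0.015,0],[1.4,0,1.1,0,0,-0.015,0]]]}}

```text
time: 11.05
ee_pos: [0.4875, 0.2097, 0.1506]
eef_rot: [-0.055, 0.964, 0.014, 0.26]
ft_force: [0.4, 0.5, -4.7]
finger_gap: 0.178
finger_force: 59.4
```

Emit:
{"api": "servo_tool", "payload": {"targets": [[[0,1.5,0,0,0,0,0],[0,-1.5,0,0,0,0,0],[0,1.5,0,0,0,0,0],[0,-1.5,0,0,0,0,0],[0,0,0,0,0,0,0]]]}}

```text
time: 11.55
ee_pos: [0.4893, 0.2064, 0.1522]
eef_rot: [-0.052, 0.964, 0.011, 0.261]
ft_force: [0.3, -0.1, -4.0]
finger_gap: 0.178
finger_force: 61.2
```

```bash
cat > look.py <<'E'
from traj import *
def look():
    print(*now(),rel(cur(),pose((.479,.209,.168),.115)),env.state()["finger_gap"])
    for n in("top","side"):
        p=read_camera(n)
        for k in("nutcap0","centrecap0"):print(n,k,[(round(m["conf"],2),np.round(m["point"]).tolist(),int(m["mask"].sum())) for m in spotter.masks_of(p,k)][:7])
E
python3 -c "from look import *;look()"
```

```text
[0.48 0.21 0.17] 0.0966283457892398 30.317007535436815 -0.005665312758160356 [ 0.07  0.38  0.03 -0.01  0.01 -0.  ] 0.1775895422076404
top nutcap0 [(0.73, [200.0, 196.0], 467), (0.51, [159.0, 240.0], 62)]
top centrecap0 [(0.92, [174.0, 198.0], 474), (0.75, [388.0, 281.0], 436), (0.58, [202.0, 197.0], 521)]
side nutcap0 [(0.6, [284.0, 388.0], 131), (0.47, [262.0, 183.0], 12299)]
side centrecap0 [(0.89, [237.0, 310.0], 680), (0.83, [344.0, 199.0], 327), (0.6, [233.0, 340.0], 870)]
```

Emit:
{"api": "servo_tool", "payload": {"targets": [[[0,1.5,0,0,0,0,0],[0,-1.5,0,0,0,0,0],[0,1.5,0,0,0,0,0],[0,-1.5,0,0,0,0,0],[0,1.5,0,0,0,0,0]]]}}

```text
time: 12.35
ee_pos: [0.4886, 0.2172, 0.1516]
eef_rot: [-0.048, 0.964, 0.009, 0.261]
ft_force: [0.7, -3.6, -3.6]
finger_gap: 0.181
finger_force: 61.5
```

Emit:
{"api": "servo_tool", "payload": {"targets": [[[0,-3,0,0,0,0,0],[0,0,0,0,0,0,0],[0,-3,0,0,0,0,0],[0,-1.5,0,0,0,0,0],[0,-1.5,0,0,0,0,0]]]}}

```text
time: 12.85
ee_pos: [0.4886, 0.2106, 0.1524]
eef_rot: [-0.055, 0.964, 0.015, 0.261]
ft_force: [-0.1, -0.7, -4.6]
finger_gap: 0.18
finger_force: 61.4
```

```bash
python3 - <<'E'
from look import *
look()
t=read_camera("top");s=read_camera("side")
save("shk.png",np.hstack([cv2.resize(t["img"][150:270,130:250],(400,400),interpolation=cv2.INTER_CUBIC),cv2.resize(s["img"][285:415,190:320],(400,400),interpolation=cv2.INTER_CUBIC)]))
E
```

```text
[0.48 0.21 0.17] 0.1127462233490871 30.28549205147316 -0.0008430235845620082 [ 0.06 -0.05  0.06 -0.    0.   -0.  ] 0.17960258779620927
top nutcap0 [(0.59, [181.0, 233.0], 32), (0.44, [160.0, 235.0], 70)]
top centrecap0 [(0.96, [389.0, 280.0], 444), (0.83, [197.0, 197.0], 472), (0.7, [168.0, 201.0], 452)]
side nutcap0 [(0.51, [260.0, 352.0], 15), (0.49, [286.0, 387.0], 131)]
side centrecap0 [(0.87, [239.0, 316.0], 620), (0.46, [267.0, 339.0], 5274)]
```

View pics/shk.png

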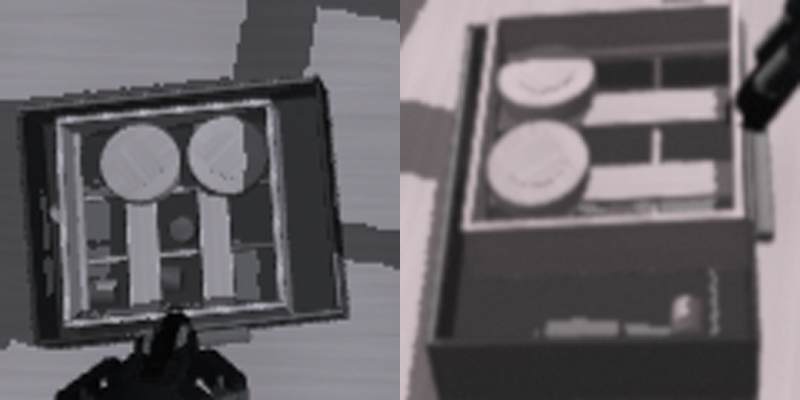

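The slats are clear of nut caps and both centre caps are in the sieve. At least three nut caps show in the drawer, at top crop (105,290), (182,230) and (172,275). I'll shake once more, then lift to count the fourth.

Emit:
{"api": "servo_tool", "payload": {"targets": [[[0,1.5,0,0,0,0,0],[0,-1.5,0,0,0,0,0],[0,1.5,0,0,0,0,0],[0,-1.5,0,0,0,0,0],[0,0,0,0,0,0,0]]]}}

```text
time: 13.75
ee_pos: [0.489, 0.2063, 0.1518]
eef_rot: [-0.052, 0.964, 0.011, 0.261]
ft_force: [0.4, -1.3, -3.5]
finger_gap: 0.179
finger_force: 61.5
```

Emit:
{"api": "servo_tool", "payload": {"targets": [[[-0.4,0,-0.7,0,0,0,0],[-1.2,0,-2.1,0,0,0,0],[-2.2,0,-3.8,0,0,0,0],[-3.1,0,-5.4,0,0,0,0],[-3.5,0,-6.1,0,0,0,0]]]}}

```text
time: 14.25
ee_pos: [0.4895, 0.2105, 0.2267]
eef_rot: [-0.055, 0.963, 0.015, 0.263]
ft_force: [0.1, 0.1, -2.8]
finger_gap: 0.177
finger_force: 61.5
```

```bash
python3 - <<'E'
from look import *
look()
t=read_camera("top");s=read_camera("side")
f=lambda i:np.uint8(255*(i/255.)**.5)
save("cnt.png",f(np.hstack([cv2.resize(t["img"][150:270,130:250],(400,400),interpolation=cv2.INTER_CUBIC),cv2.resize(s["img"][265:415,190:340],(400,400),interpolation=cv2.INTER_CUBIC)])))
E
```

```text
[0.48 0.21 0.24] 0.1120281224809229 30.599657718895077 -0.0007774852462987883 [ 3.92 -0.02  6.42 -0.    0.01 -0.  ] 0.17693482567067775
top nutcap0 [(0.51, [178.0, 236.0], 66), (0.43, [158.0, 240.0], 43), (0.38, [150.0, 212.0], 35)]
top centrecap0 [(0.76, [193.0, 195.0], 552), (0.75, [167.0, 194.0], 491), (0.61, [389.0, 279.0], 430), (0.37, [204.0, 222.0], 2893)]
side nutcap0 [(0.64, [284.0, 387.0], 143), (0.54, [281.0, 366.0], 158), (0.54, [358.0, 318.0], 471), (0.52, [268.0, 317.0], 5951), (0.51, [262.0, 357.0], 143)]
side centrecap0 [(0.86, [239.0, 289.0], 741), (0.73, [232.0, 318.0], 893), (0.57, [344.0, 198.0], 292)]
```

```bash
python3 - <<'E'
from plan import *
np.set_printoptions(precision=3,suppress=True)
t=read_camera("top");s=read_camera("side")
for u in((284,387),(281,366),(262,357)): X=onz(s,u,.016);print("side",u,X,proj(t,X)[0])
for u in((178,236),(158,240),(150,212)): print("top",u,onz(t,u,.016))
E
```

```text
side (284, 387) [0.528 0.285 0.016] [163.025 237.335]
side (281, 366) [0.539 0.24  0.016] [179.693 233.612]
side (262, 357) [0.579 0.224 0.016] [186.375 219.034]
top (178, 236) [0.532 0.244 0.016]
top (158, 240) [0.52  0.298 0.016]
top (150, 212) [0.596 0.323 0.016]
```

View pics/cnt.png

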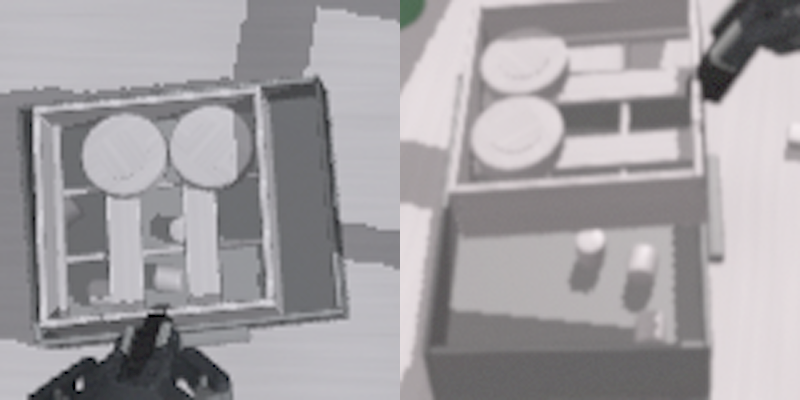

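All four nut caps are in the drawer, none in the sieve. Three show clearly in the side view at crop (590,240), (641,262) and (652,325). The fourth is by the +y wall at top crop (70,208). Both centre caps stay in the sieve. Carrying it back to the shelf.

```bash
python3 - <<'E'
from traj import *
g,psi,_,_=now();print(g)
legs((g,psi),[((.463,-.218,.142),-.138,25),((.503,-.2236,.125),-.138,10)])
E
```

```text
[0.48 0.21 0.24]
[[[0,0,0,0,0,0,0],[0,-0.2,0,0.001,0,0.001,0],[0.1,-0.6,0.1,0.002,0,0.003,0],[0.3,-1.3,0.2,0.004,0,0.007,0],[0.6,-2.5,0.3,0.007,0,0.012,0]]]
[[[0.3,-1.5,0.2,0.004,0,0.008,0],[0.8,-3.4,0.4,0.01,0,0.017,0],[1.3,-5.6,0.7,0.016,0,0.028,0],[1.8,-8.2,1.1,0.024,0,0.041,0],[2.5,-11.1,1.4,0.032,0,0.056,0]]]
[[[0.5,-3,0.5,0.009,0,0.015,0],[1,-6.2,1,0.018,0,0.031,0],[1.6,-9.4,1.5,0.027,0,0.047,0],[2.1,-12.6,2,0.036,0,0.063,0],[2.6,-15.6,2.5,0.045,0,0.078,0]]]
[[[0.3,-2.9,0.6,0.008,0,0.014,0],[0.5,-5.4,1.1,0.016,0,0.027,0],[0.7,-7.7,1.6,0.022,0,0.038,0],[0.9,-9.6,2,0.028,0,0.048,0],[1,-11.1,2.3,0.032,0,0.056,0]]]
[[[0,-1.1,0.3,0.003,0,0.006,0],[0.1,-1.9,0.4,0.005,0,0.009,0],[0.1,-2.3,0.5,0.007,0,0.011,0],[0.1,-2.5,0.6,0.007,0,0.012,0],[0.1,-2.5,0.6,0.007,0,0.012,0]]]
[[[0,0,0,0,0,0,0],[-0.2,0,0.2,0,0,0,0],[-0.4,0,0.6,0,0,0,0],[-0.8,0,1.1,0,0,0,0],[-1.3,0,1.7,0,0,0,0]]]
[[[-0.5,0,0.6,0,0,0,0],[-0.9,0,1.2,0,0,0,0],[-1.2,0,1.5,0,0,0,0],[-1.3,0,1.7,0,0,0,0],[-1.3,0,1.7,0,0,0,0]]]
```

Emit:
{"api": "servo_tool", "payload": {"targets": [[[0,0,0,0,0,0,0],[0,-0.2,0,0.001,0,0.001,0],[0.1,-0.6,0.1,0.002,0,0.003,0],[0.3,-1.3,0.2,0.004,0,0.007,0],[0.6,-2.5,0.3,0.007,0,0.012,0]]]}}

```text
time: 15.25
ee_pos: [0.4871, 0.1843, 0.2168]
eef_rot: [-0.048, 0.964, 0.012, 0.261]
ft_force: [0.1, -0.2, -4.0]
finger_gap: 0.182
finger_force: 61.5
```

Emit:
{"api": "servo_tool", "payload": {"targets": [[[0.3,-1.5,0.2,0.004,0,0.008,0],[0.8,-3.4,0.4,0.01,0,0.017,0],[1.3,-5.6,0.7,0.016,0,0.028,0],[1.8,-8.2,1.1,0.024,0,0.041,0],[2.5,-11.1,1.4,0.032,0,0.056,0]]]}}

```text
time: 15.75
ee_pos: [0.4834, 0.0711, 0.1922]
eef_rot: [-0.016, 0.965, 0.003, 0.261]
ft_force: [0.4, -0.7, -3.8]
finger_gap: 0.179
finger_force: 61.5
```

Emit:
{"api": "servo_tool", "payload": {"targets": [[[0.5,-3,0.5,0.009,0,0.015,0],[1,-6.2,1,0.018,0,0.031,0],[1.6,-9.4,1.5,0.027,0,0.047,0],[2.1,-12.6,2,0.036,0,0.063,0],[2.6,-15.6,2.5,0.045,0,0.078,0]]]}}

```text
time: 16.25
ee_pos: [0.4783, -0.0863, 0.1576]
eef_rot: [0.028, 0.965, -0.009, 0.261]
ft_force: [0.4, -0.2, -3.9]
finger_gap: 0.177
finger_force: 61.5
```

Emit:
{"api": "servo_tool", "payload": {"targets": [[[0.3,-2.9,0.6,0.008,0,0.014,0],[0.5,-5.4,1.1,0.016,0,0.027,0],[0.7,-7.7,1.6,0.022,0,0.038,0],[0.9,-9.6,2,0.028,0,0.048,0],[1,-11.1,2.3,0.032,0,0.056,0]]]}}

```text
time: 16.75
ee_pos: [0.4746, -0.1971, 0.1324]
eef_rot: [0.06, 0.964, -0.017, 0.26]
ft_force: [0.8, 0.3, -4.1]
finger_gap: 0.179
finger_force: 61.5
```

Emit:
{"api": "servo_tool", "payload": {"targets": [[[0,-1.1,0.3,0.003,0,0.006,0],[0.1,-1.9,0.4,0.005,0,0.009,0],[0.1,-2.3,0.5,0.007,0,0.011,0],[0.1,-2.5,0.6,0.007,0,0.012,0],[0.1,-2.5,0.6,0.007,0,0.012,0]]]}}

```text
time: 17.25
ee_pos: [0.4752, -0.2194, 0.1274]
eef_rot: [0.064, 0.963, -0.017, 0.261]
ft_force: [0.1, 0.2, -3.5]
finger_gap: 0.179
finger_force: 61.5
```

```bash
python3 - <<'E'
from traj import *
np.set_printoptions(precision=3,suppress=True)
print(*now()); print(rel(cur(),pose((.503,-.2236,.125),-.138,0,30.1)))
t=read_camera("top");s=read_camera("side")
for n,p in(("top",t),("side",s)):
  for k in("nutcap0","centrecap0"):
    for m in spotter.masks_of(p,k): print(n,k,round(m["conf"],2),np.round(m["point"]),m["mask"].sum(),onz(p,m["point"],.016))
E
```

```text
[ 0.466 -0.218  0.144] -0.13380996542966628 30.282361319364796 -8.010876056169236e-05
[-2.298 -0.046  3.529  0.002  0.003  0.004]
top nutcap0 0.64 [364. 224.] 1805 [ 0.576 -0.256  0.016]
top nutcap0 0.47 [186. 220.] 55 [0.577 0.226 0.016]
top nutcap0 0.45 [147. 213.] 59 [0.594 0.331 0.016]
top centrecap0 0.94 [376. 212.] 476 [ 0.61  -0.291  0.016]
top centrecap0 0.72 [390. 279.] 315 [ 0.429 -0.328  0.016]
top centrecap0 0.57 [350. 208.] 441 [ 0.618 -0.22   0.016]
top centrecap0 0.33 [279. 135.] 799 [ 0.818 -0.021  0.016]
side nutcap0 0.63 [255. 356.] 12437 [0.594 0.223 0.016]
side nutcap0 0.45 [262. 355.] 145 [0.58  0.22  0.016]
side nutcap0 0.42 [282. 368.] 152 [0.536 0.244 0.016]
side centrecap0 0.76 [282. 186.] 287 [ 0.607 -0.346  0.016]
side centrecap0 0.65 [282. 367.] 153 [0.536 0.243 0.016]
side centrecap0 0.63 [343. 197.] 310 [ 0.433 -0.311  0.016]
side centrecap0 0.57 [274. 198.] 283 [ 0.623 -0.288  0.016]
```

The fourth nut cap is confirmed in the drawer at top (147,213), about (0.594, 0.331). Moving forward over the deck.

Emit:
{"api": "servo_tool", "payload": {"targets": [[[0,0,0,0,0,0,0],[-0.2,0,0.2,0,0,0,0],[-0.4,0,0.6,0,0,0,0],[-0.8,0,1.2,0,0,0,0],[-1.2,0,1.8,0,0,0,0]]]}}

```text
time: 18.05
ee_pos: [0.495, -0.2222, 0.1176]
eef_rot: [0.065, 0.963, -0.017, 0.261]
ft_force: [0.6, 0.2, -3.8]
finger_gap: 0.173
finger_force: 61.5
```

Emit:
{"api": "servo_tool", "payload": {"targets": [[[-0.4,0,0.6,0,0,0,0],[-0.8,0,1.2,0,0,0,0],[-1,0,1.5,0,0,0,0],[-1.1,0,1.7,0,0,0,0],[-1.1,0,1.7,0,0,0,0]]]}}

```text
time: 18.55
ee_pos: [0.5137, -0.225, 0.1104]
eef_rot: [0.064, 0.963, -0.018, 0.262]
ft_force: [0.8, -0.0, -0.3]
finger_gap: 0.179
finger_force: 61.8
```

```bash
python3 - <<'E'
from traj import *
np.set_printoptions(precision=3,suppress=True)
print(*now()); print(rel(cur(),pose((.503,-.2236,.113),-.138,0,30.1)))
from track import *
X,p,b,a=motion()
# which original deck/tray points landed where: use only the tray rim/slats robustly
e=b-p;print(np.median(e,0),np.abs(e-np.median(e,0)).mean(0)); print(env.state()["moment"],env.state()["ft_force"])
E
```

```text
[ 0.504 -0.224  0.127] -0.13456934982111132 30.476667341153426 -0.0007987621498022138
[ 0.814 -0.006  1.125  0.002  0.007  0.005]
[1.83  3.929] [4.553 2.928]
[0.153 0.161 0.03 ] [ 1.406  0.05  -0.873]
```

Contact came early: the wrist load dropped while the grip is 15 mm high. The sieve may have drooped in the grip, so I'll measure its pitch.

```bash
cat > pitch.py <<'E'
from traj import *
from ov import *
from scipy.optimize import minimize
np.set_printoptions(precision=3,suppress=True)
C=np.array([[x,y,z] for x in(-.08,.08) for y in(-.082,.082) for z in(0,.05)])
def tray(v):  # x,y,z,yaw,pitch(+ = rear down)
    return R.from_euler('ZY',[v[3],v[4]]).apply(C-[-.112,0,.086])+v[:3]
def fitp(p,m,g,psi):
    K_=4
    def cost(u,full=False):
        q=(proj(p,tray(np.r_[g[0]+u[0],g[1]+u[1],g[2]+u[2],psi,u[3]]))+.5)*K_
        z=np.zeros((420*K_,560*K_),np.float32);cv2.fillConvexPoly(z,cv2.convexHull(np.round(q).astype(np.int32)),1)
        z=cv2.resize(z,(560,420),interpolation=cv2.INTER_AREA)
        return np.abs(z-m).sum()/m.sum()+ (np.array(u[:3])**2).sum()/.005**2*.01
    x=np.zeros(4);o=minimize(cost,x,method='Nelder-Mead',options=dict(initial_simplex=np.vstack([x]+[x+d for d in np.diag([.006,.006,.006,.06])]),xatol=1e-4,fatol=1e-4))
    return o.x,o.fun,[round(cost(np.r_[0,0,0,a]),3) for a in np.arange(-.05,.16,.03)]
E
python3 - <<'E'
from pitch import *
s=read_camera("side");g,psi,_,_=now()
ms=spotter.masks_of(s,"sieve");print([(m["conf"],m["mask"].sum(),m["point"]) for m in ms])
m=ms[0]["mask"].astype(np.float32); m[:, 312:]=0
m=cv2.morphologyEx(m,cv2.MORPH_CLOSE,np.ones((7,7)))
print(fitp(s,m,g,psi))
# edges: lower rim of near wall: lowest mask row per column
for c in range(235,305,6):
    r=np.nonzero(m[:,c])[0]; print(c,r.min() if len(r) else None,r.max() if len(r) else None,end="; ")
for a in(0,.04,.08): print(a,proj(s,tray(np.r_[g,psi,a])).round(1).tolist())
E
```

```text
[(0.7, np.int64(2193), [281.6, 206.3])]
(array([-0.002, -0.002, -0.001,  0.09 ]), np.float64(0.4380220325555955), [np.float64(0.788), np.float64(0.698), np.float64(0.615), np.float64(0.538), np.float64(0.481), np.float64(0.447), np.float64(0.463), np.float64(0.522)])
235 None None; 241 201 220; 247 191 221; 253 178 222; 259 174 223; 265 175 223; 271 176 224; 277 177 225; 283 178 225; 289 178 226; 295 178 226; 301 176 224; 0 [[309.8, 188.8], [310.1, 173.9], [296.2, 226.7], [296.1, 211.3], [254.3, 181.2], [253.3, 166.4], [235.7, 217.4], [234.2, 202.1]]
0.04 [[311.0, 189.3], [310.6, 174.3], [297.5, 227.3], [296.7, 211.8], [255.6, 183.5], [254.0, 168.8], [237.3, 219.9], [235.1, 204.6]]
0.08 [[312.3, 189.8], [311.2, 174.7], [298.9, 227.8], [297.3, 212.2], [257.1, 185.8], [254.8, 171.2], [238.9, 222.3], [236.0, 207.1]]
```

Emit:
{"api": "servo_tool", "payload": {"targets": [[[-0.1,0,-0.1,0,-0.015,0,0],[-0.2,0,-0.2,0,-0.035,0,0],[-0.3,0,-0.3,0,-0.055,0,0],[-0.3,0,-0.3,0,-0.075,0,0],[-0.3,0,-0.3,0,-0.075,0,0]]]}}

```text
time: 19.2
ee_pos: [0.5121, -0.2242, 0.1113]
eef_rot: [0.064, 0.953, -0.02, 0.296]
ft_force: [-1.4, -0.7, -3.7]
finger_gap: 0.182
finger_force: 61.5
```

```bash
cat > chk.py <<'E'
from pitch import *
def chk():
    s=read_camera("side");g,psi,pt,_=now();print(g,psi,pt,env.state()["moment"],env.state()["ft_force"])
    m=spotter.masks_of(s,"sieve")[0]["mask"].astype(np.float32);m[:,312:]=0
    m=cv2.morphologyEx(m,cv2.MORPH_CLOSE,np.ones((7,7)));print(fitp(s,m,g,psi))
    cs=np.arange(242,294);r=[np.nonzero(m[:,c])[0].max() for c in cs]
    print("slope",np.polyfit(cs,r,1)[0])
    for a in(-.03,0,.03,.06):
        q=proj(s,tray(np.r_[g,psi,a]));print(a,(q[2,1]-q[6,1])/(q[2,0]-q[6,0]),q[[2,6]].round(1).tolist())
E
python3 -c "from chk import *;chk()"
```

```text
[ 0.502 -0.223  0.127] -0.13388217284509857 34.50340845513976 [0.182 1.398 0.016] [-0.018  0.019 -3.98 ]
(array([-0.   , -0.   ,  0.   ,  0.059]), np.float64(0.4474532520536105), [np.float64(0.654), np.float64(0.569), np.float64(0.504), np.float64(0.466), np.float64(0.457), np.float64(0.486), np.float64(0.531), np.float64(0.588)])
slope 0.13651498335183113
-0.03 0.17661461180762184 [[296.0, 226.3], [235.4, 215.6]]
0 0.15342648757045152 [[297.0, 226.7], [236.5, 217.4]]
0.03 0.1302689887205184 [[298.0, 227.2], [237.6, 219.3]]
0.06 0.10710303672346198 [[299.0, 227.6], [238.8, 221.1]]
```

Emit:
{"api": "servo_tool", "payload": {"targets": [[[0.1,0,0.2,0,0,0,0],[0.2,0,0.4,0,0,0,0],[0.3,0,0.5,0,0,0,0],[0.4,0,0.5,0,0,0,0]]]}}

```text
time: 19.7
ee_pos: [0.5129, -0.2245, 0.1061]
eef_rot: [0.064, 0.953, -0.02, 0.296]
ft_force: [-0.5, -0.8, -3.2]
finger_gap: 0.182
finger_force: 61.5
```

```bash
python3 -c "from chk import *;chk()"
```

```text
[ 0.502 -0.223  0.122] -0.13337489699460356 34.53147430188962 [0.241 1.491 0.001] [-0.544 -0.318 -4.863]
(array([-0.   , -0.003,  0.001,  0.061]), np.float64(0.6517331317059897), [np.float64(0.851), np.float64(0.76), np.float64(0.702), np.float64(0.67), np.float64(0.676), np.float64(0.721), np.float64(0.793), np.float64(0.869)])
slope 0.15192521130367964
-0.03 0.17694231551299586 [[295.9, 228.0], [235.4, 217.3]]
0 0.15382101662996694 [[296.9, 228.4], [236.5, 219.2]]
0.03 0.13072998421256193 [[297.9, 228.9], [237.7, 221.0]]
0.06 0.1076302446386055 [[298.9, 229.3], [238.9, 222.8]]
```

Emit:
{"api": "servo_tool", "payload": {"targets": [[[0.1,0,0.1,0,0,0,0],[0.1,0,0.2,0,0,0,0],[0.2,0,0.3,0,0,0,0],[0.2,0,0.3,0,0,0,0]]]}}

```text
time: 20.2
ee_pos: [0.5128, -0.2245, 0.1026]
eef_rot: [0.064, 0.953, -0.02, 0.296]
ft_force: [-0.5, 0.4, -3.5]
finger_gap: 0.178
finger_force: 61.5
```

```bash
python3 -c "from chk import *;chk()"
```

```text
[ 0.502 -0.223  0.118] -0.13374683646476412 34.561731479135034 [0.176 1.366 0.045] [-0.01   1.297 -3.925]
(array([-0.   , -0.002,  0.001,  0.055]), np.float64(0.3494194693681306), [np.float64(0.533), np.float64(0.455), np.float64(0.397), np.float64(0.363), np.float64(0.369), np.float64(0.417), np.float64(0.481), np.float64(0.561)])
slope 0.13745411081704126
-0.03 0.1775826317372647 [[295.8, 229.0], [235.5, 218.2]]
0 0.15449518897995548 [[296.8, 229.4], [236.6, 220.1]]
0.03 0.13143779665974137 [[297.8, 229.8], [237.7, 221.9]]
0.06 0.10837153364749465 [[298.8, 230.2], [238.9, 223.8]]
```

Emit:
{"api": "servo_tool", "payload": {"targets": [[[0.1,0,0.1,0,0,0,0],[0.1,0,0.2,0,0,0,0],[0.1,0,0.2,0,0,0,0]]]}}

```text
time: 20.6
ee_pos: [0.5132, -0.2246, 0.1004]
eef_rot: [0.064, 0.953, -0.02, 0.296]
ft_force: [0.7, 0.1, -3.4]
finger_gap: 0.179
finger_force: 61.5
```

```bash
python3 -c "
from traj import *
np.set_printoptions(precision=3,suppress=True)
print(now(),env.state()['moment'])"
```

```text
(array([ 0.503, -0.223,  0.116]), np.float64(-0.13384653440198443), np.float64(34.561901998549125), np.float64(8.14443620711855e-05)) [ 0.242  1.393 -0.019]
```

Emit:
{"api": "servo_tool", "payload": {"targets": [[[0.1,0,0.1,0,0,0,0],[0.1,0,0.2,0,0,0,0],[0.1,0,0.2,0,0,0,0]]]}}

```text
time: 20.9
ee_pos: [0.514, -0.2249, 0.0989]
eef_rot: [0.064, 0.953, -0.02, 0.297]
ft_force: [1.1, 0.6, -1.8]
finger_gap: 0.177
finger_force: 61.6
```

```bash
python3 -c "
from traj import *
np.set_printoptions(precision=3,suppress=True)
print(now(),env.state()['moment'])"
```

```text
(array([ 0.503, -0.223,  0.115]), np.float64(-0.1341099896958129), np.float64(34.63582002917679), np.float64(-0.0002414391584922293)) [0.188 1.163 0.007]
```

Emit:
{"api": "servo_tool", "payload": {"targets": [[[0.1,0,0.1,0,0,0,0],[0.1,0,0.2,0,0,0,0],[0.1,0,0.2,0,0,0,0]]]}}

```text
time: 21.2
ee_pos: [0.5149, -0.2253, 0.0977]
eef_rot: [0.064, 0.952, -0.02, 0.298]
ft_force: [0.6, 0.6, -0.1]
finger_gap: 0.182
finger_force: 61.8
```

```bash
python3 -c "
from chk import *;chk()"
```

```text
[ 0.504 -0.224  0.113] -0.1346279517755098 34.733451974948075 [0.192 0.419 0.018] [ 1.11   0.007 -1.127]
(array([-0.001, -0.003,  0.   ,  0.043]), np.float64(0.3654678743738865), [np.float64(0.52), np.float64(0.447), np.float64(0.402), np.float64(0.378), np.float64(0.403), np.float64(0.467), np.float64(0.547), np.float64(0.615)])
slope 0.14919320413216075
-0.03 0.17876863935084597 [[295.1, 230.3], [234.9, 219.5]]
0 0.15572349990614617 [[296.1, 230.7], [236.0, 221.4]]
0.03 0.1327069639634735 [[297.1, 231.1], [237.2, 223.2]]
0.06 0.10968017316619268 [[298.1, 231.6], [238.3, 225.0]]
```

Flat on the deck now, with the load transferred and the grip height back at the original 0.113. Releasing.

Emit:
{"api": "servo_tool", "payload": {"targets": [[[0,0,0.05,0,0,0,0],[0,0,0.05,0,0,0,0.25],[0,0,0.05,0,0,0,0.4],[0,0,0.05,0,0,0,0.7],[0,0,0.05,0,0,0,1]]]}}

```text
time: 21.8
ee_pos: [0.5143, -0.2249, 0.0959]
eef_rot: [0.064, 0.953, -0.02, 0.297]
ft_force: [-0.7, -0.1, 0.4]
finger_gap: 0.73
finger_force: 0.0
```

Emit:
{"api": "servo_tool", "payload": {"targets": [[[0,0,0,0,0,0,1],[0,0,0,0,0,0,1],[0,0,0,0,0,0,1],[0,0,0,0,0,0,1]]]}}

```text
time: 22.2
ee_pos: [0.5142, -0.2249, 0.0959]
eef_rot: [0.064, 0.953, -0.02, 0.297]
ft_force: [-0.5, -0.5, -0.2]
finger_gap: 1.002
finger_force: 0.0
```

Emit:
{"api": "servo_tool", "payload": {"targets": [[[0,0,-1,0,0,0,1],[0,0,-4,0,0,0,1],[0,0,-7,0,0,0,1],[0,0,-10,0,0,0,1],[0,0,-13,0,0,0,1]]]}}

```text
time: 22.7
ee_pos: [0.4402, -0.2146, 0.2047]
eef_rot: [0.064, 0.953, -0.02, 0.297]
ft_force: [1.0, -0.7, -0.3]
finger_gap: 1.001
finger_force: 0.0
```

```bash
python3 - <<'E'
from chk import *
print(now(),env.state()["finger_gap"],env.state()["ft_force"])
t=read_camera("top");s=read_camera("side")
m=spotter.masks_of(s,"sieve")[0]["mask"].astype(np.float32);m[:,306:]=0
m=cv2.morphologyEx(m,cv2.MORPH_CLOSE,np.ones((7,7)))
print(fitp(s,m,np.array([.503,-.2236,.1118]),-.138))
for n,p in(("top",t),("side",s)):
  for k in("nutcap0","centrecap0","bottle","pry","gauge","sieve"):
    print(n,k,[(round(m["conf"],2),np.round(m["point"]).tolist(),int(m["mask"].sum())) for m in spotter.masks_of(p,k)][:6])
# flow since the original side picture: handle tip & tray points
d=np.load("ref.npz")
Rm=R.from_euler('y',-30,degrees=True)
HB=np.array([a for l in box((0,0,52.5),(26,16,105)) for a in l]); HB=Rm.apply(HB)+[-.08,0,.03]
for p,w in((t,(340,243,380,270)),(s,(298,160,335,215))):
    x0,y0,x1,y1=w;mm=(p["img"][y0:y1,x0:x1].max(2)<40).astype(np.uint8)
    n,l,st,c=cv2.connectedComponentsWithStats(mm);i=1+st[1:,4].argmax();print("handle",st[i],c[i]+[x0,y0])
    q=proj(p,R.from_euler('z',-.138).apply(HB)+[.614,-.239,.025]);print(" pred",q.min(0),q.max(0),q.mean(0))
E
```

```text
(array([ 0.43 , -0.213,  0.22 ]), np.float64(-0.13502279285373814), np.float64(34.63167614640054), np.float64(-0.0008917125368208684)) 1.0010065060477409 [ 1.044 -0.74  -0.303]
(array([ 0.001, -0.002,  0.   ,  0.03 ]), np.float64(0.39027465116438265), [np.float64(0.502), np.float64(0.436), np.float64(0.4), np.float64(0.405), np.float64(0.463), np.float64(0.544), np.float64(0.631), np.float64(0.704)])
top nutcap0 [(0.61, [178.0, 235.0], 41), (0.4, [160.0, 240.0], 48)]
top centrecap0 [(0.96, [374.0, 197.0], 437), (0.78, [391.0, 277.0], 353), (0.61, [354.0, 195.0], 448)]
top bottle [(0.81, [279.0, 137.0], 847), (0.53, [362.0, 198.0], 10047)]
top pry [(0.57, [303.0, 293.0], 665), (0.56, [364.0, 208.0], 1206)]
top gauge [(0.71, [228.0, 290.0], 334)]
top sieve [(0.61, [366.0, 211.0], 1365)]
side nutcap0 [(0.5, [260.0, 358.0], 120), (0.44, [283.0, 365.0], 137)]
side centrecap0 [(0.71, [257.0, 202.0], 307), (0.61, [343.0, 197.0], 351), (0.58, [266.0, 188.0], 280)]
side bottle [(0.65, [283.0, 365.0], 152), (0.56, [183.0, 246.0], 1884)]
side pry [(0.72, [360.0, 255.0], 637)]
side gauge [(0.65, [254.0, 167.0], 9672), (0.58, [356.0, 318.0], 419)]
side sieve [(0.94, [287.0, 201.0], 2631)]
handle [ 12   0  10  20 150] [356.987 251.793]
 pred [351.332 233.127] [362.843 262.181] [356.906 247.501]
handle [  7  15  24  29 273] [315.81  188.414]
 pred [298.752 172.234] [329.532 207.001] [314.095 189.682]
```

The handle and tray match the intended pose to within a few mm: upright and mid-deck, with both centre caps inside. The nut caps are in the drawer and the bystanders haven't moved. Handing in.

```bash
python3 -c "from station import job_done;print(job_done())"
```

```text
the job is handed in; nothing more can be done
None
```

The job is handed in at about 23 s of the 61 s allowed: the four nut caps are in the drawer and the sieve, holding only the two centre caps, is released upright on the middle of the shelf deck; the bottle, pry tool and gauge were not touched.

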